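# Put the drip coffee maker together on its glass

### The job

Put the washed steel drip coffee maker together on the glass tumbler, one piece at a time from the bottom up: first the filter plate on the glass with its foot in the mouth, then the brewing cup in the plate's upright ring, then the press down inside the cup with its copper knob up, and last the lid with the black knob over the cup. Every piece must sit level and fully home and be let go, with the glass still standing where it was and the things around it left alone.

Things in the scene. Friction and masses are not known exactly. Their poses are not given: they have to be found in the camera images.
- glass: Clear glass tumbler, upright, empty, 91 mm high, 80 mm across the mouth (72 mm inside), 68 mm across the foot; loose, about 0.22 kg. Base of the stack, stays where it stands; too wide to be picked up. Origin at the centre of its underside, z up.
- filter_plate: Round steel plate 93 mm across, two ears on its x axis (110 mm over them). Disc 6 to 9 mm above the origin; below it a foot 56 to 62 mm across that drops into the glass's mouth (origin ends 85 mm above the glass's). Above it an upright ring, 63 mm outside, 57 mm inside, 9 to 21 mm above the origin: grip across this ring. 0.09 kg. Starts level. Origin at the centre of the foot's underside, z up.
- brewing_cup: Open steel cup with perforated floor, 50 mm high; outside 48 mm across at the bottom, 60 mm at the rim; inside 45 mm at the floor, 55 mm at the rim; floor 3 mm thick. Starts upright; grip across the outside near the rim. Stands in the plate's ring on its disc (origin ends 9 mm above the plate's). 0.08 kg. Origin at the centre of its underside, z up.
- press: Steel disc 40 mm across, 4 mm thick, on it a thin upright stem and a round copper knob 13 mm across, 37 to 59 mm above the origin: grip by the knob. Starts standing on its disc. The disc goes onto the floor inside the cup (origin ends 3 mm above the cup's); the knob then stands 12 mm above the cup's rim. 0.05 kg. Origin at the centre of its underside, z up.
- lid: Stepped steel lid, 74 mm across its open mouth, black knob 18 mm across, 35 to 50 mm above the origin (lid's top at 30 mm): grip by the knob. Starts standing on its mouth. Skirt 10 mm deep, 69 mm inside at the mouth, 63 mm at the inner shoulder, which rests on the cup's rim (origin ends 40 mm above the cup's). Clears the press's knob. 0.07 kg. Origin at the centre of the mouth's plane, z up.
- timer: Bystander: cream egg timer, 66 mm across, 57 mm high. Origin at the centre of its underside.
- white_pot: Bystander: small white pot with a grey lid and a blue band, 69 mm across, 41 mm high. Origin at the centre of its underside.
- teaspoon: Bystander: steel teaspoon lying flat, 137 mm long on its own x axis. Origin under its middle.
- red_lid_pot: Bystander: spice pot with a red lid, 47 mm across, 83 mm high, near the fridge, which stands left of the worktop (its right side at y = 0.34 m, front at x = 0.42 m, top 0.34 m above the worktop). Origin at the centre of its underside.

How it is judged:
On the way, in this order (a step that is already met when the one before it is completed fails the run):
1. the filter plate lies flat on the glass, its foot in the mouth, let go (horizontal distance between filter_plate and glass below 0.01 m and z of filter_plate in the frame of glass between 0.082 and 0.088 m and angle between filter_plate's own z axis and vertical below 0.1 rad and contact force between the fingers and filter_plate below 0.05 N), for 0.2 s.
2. the brewing cup stands inside the plate's ring, let go (horizontal distance between brewing_cup and filter_plate below 0.008 m and z of brewing_cup in the frame of filter_plate between 0.006 and 0.012 m and angle between brewing_cup's own z axis and vertical below 0.1 rad and contact force between the fingers and brewing_cup below 0.05 N), for 0.2 s.
3. the press stands on the cup's floor, knob up, let go (horizontal distance between press and brewing_cup below 0.008 m and z of press in the frame of brewing_cup between 0 and 0.006 m and angle between press's own z axis and vertical below 0.1 rad and contact force between the fingers and press below 0.05 N), for 0.2 s.
4. the lid sits level over the cup's rim, let go (horizontal distance between lid and brewing_cup below 0.008 m and z of lid in the frame of brewing_cup between 0.037 and 0.043 m and angle between lid's own z axis and vertical below 0.1 rad and contact force between the fingers and lid below 0.05 N), for 0.2 s.
At the end, for the whole second after the job is handed in: Plate level on the glass (centres within 10 mm), cup in its ring, press on the cup's floor, lid on the cup's rim (each within 8 mm of centre, 3 mm of seated height, about 6 degrees of level); glass upright within 30 mm of its start; all released and at rest (all of step 1 and all of step 2 and all of step 3 and all of step 4 and angle between glass's own z axis and vertical below 0.05 rad and height (world z) of glass below 0.005 m and distance of glass from where it was at the start of the episode below 0.03 m and contact force between the fingers and glass below 0.05 N and linear speed of each of filter_plate, brewing_cup, press, lid, glass below 0.02 m/s); the robot touches nothing.
It fails at once if the egg timer is shoved or knocked over (distance of timer from where it was at the start of the episode above 0.03 m or angle between timer's own z axis and vertical above 0.5 rad).
It fails at once if the white pot is shoved or knocked over (distance of white_pot from where it was at the start of the episode above 0.03 m or angle between white_pot's own z axis and vertical above 0.5 rad).
It fails at once if the teaspoon is shoved or knocked over (distance of teaspoon from where it was at the start of the episode above 0.03 m).
It fails at once if the red-lidded pot is shoved or knocked over (distance of red_lid_pot from where it was at the start of the episode above 0.03 m or angle between red_lid_pot's own z axis and vertical above 0.5 rad).
It fails at once if the glass is shoved or tipped (distance of glass from where it was at the start of the episode above 0.04 m or angle between glass's own z axis and vertical above 0.35 rad).
It also fails if it takes over 122 s, if anything falls off the work surface, if the arm or the gripper's body presses on something with over 40 N, if the wrist force passes 120 N, or if a joint passes its speed limit or range.

### The arm

A 6-joint arm with a two-finger parallel gripper is mounted at the origin on a cart in front of the work surface, level with it; the furniture and walls round the work are solid. World frame = base frame: x ahead of the robot, y to its left, z up, the work surface at z = 0. Lengths are in m, angles in rad, forces in N, time in s.
With the tool pointing down it reaches from about 0.425 to 0.95 m from the base axis. Payload 3.5 kg.
Tool frame: the origin (TCP) lies midway between the tips of the shut fingers; the grasp point (between the pads) lies 19 mm behind it (ctrl.hold_point_z is the distance from the TCP to the grasp point, in m); z points along the fingers, y is the line along which they close (so a half turn about z gives the same grasp; the last joint's range is limited). The gripper opens to 85 mm and grips with 20 to 120 N. Pads are 22 mm wide; open, the fingers measure 114 mm over their backs; the gripper's body (76 mm by 85 mm) begins 54 mm behind the grasp point. The pads swing forward as they close: fully open they stand 13 mm farther back than shut.
Start: joints at [-1.485, 0.286, 1.577, -0, 1.279, -0.15], TCP at [0.158, -0.656, 0.207] pointing down, gripper open.
Joint ranges: [-2.77, 2.77], [-0.9, 2.22], [0.21, 2.48], [-1.53, 4.67], [0.24, 2.81], [-2.84, 2.84]. Speed limits (rad/s): [2.79, 2.79, 3.14, 3.14, 3.14, 3.14].

### API

Orientations are given as a unit quaternion [x, y, z, w].
In Python, from plant import readout, cams, sign_off, ctrl gives the robot as it stands. The module is installed in compiled form; this text tells all that it offers.
- The arm moves only by the tool step_arm, never from a script. Its argument "increments" is a list of rows, each a list of 2 entries, a list of its own where there are three numbers: the shift along the world's x, y, z in mm, then the turn, a rotation vector about the world's x, y, z in rad. In form: [[[x, y, z], [rx, ry, rz]], ...]. A call has 1 to 8 rows; each row shifts and turns the commanded pose from where the row before left it; what a row does not reach is not made up. A row lasts 1/12 s, in which the tool goes at most 41.7 mm and 7.16 degrees, less where a joint would pass 70% of its speed; a pose out of reach is approached as far as the arm can. A call is refused whole if a number of a shift passes 41.7 or a number of a turn 0.125, either way. A call with a gripper value outside its range is refused whole. "fingers" is the opening, from -1 (shut) to 1 (fully open), set as the call begins (left out, the last holds). The fingers move at their own pace and stop on an object; "grip_force" is the grip in N (left out, the last holds). Time passes only in rows, so rows that do not move let the fingers close. It gives the time, the measured TCP pose, the force, the opening and the grip force at its end, in the units of the state.
- readout.get_state(): the state, without advancing time (a new reading comes with each control period).
- cams.read_camera(name): name is "scene" or "top" or "wrist"; returns the picture (480x640x3 uint8, red, green, blue); there is no depth.
- cams.get_calibration(name): a dict with "fx", "fy", "cx", "cy" (pixels), "eye" and "rotation" of the camera in the world; the wrist camera has in their place "T_tool_cam" (4x4, takes a point from camera to tool coordinates, whose origin is the TCP and whose axes are the flange's). Camera axes: x right, y up, looking along -z (the intrinsics and any distortion apply to the point x, -y, -z); pixel columns grow to the right and rows downward; lengths in m; the calibration is good to about 2 mm. A picture is of the moment at which its call begins: read the wrist's pose just before it. get_calibration takes no time and is no camera call.
- sign_off(): hands the job in; it is judged then, once.
The state is a dict: "time": time; "qpos": joint angles; "dq": joint speeds; "joint_efforts": joint torques, N m; "eef_pos": TCP position; "tcp_rot": TCP orientation; "contact_force": force on the tool from outside, world axes, zero at the start; "wrist_torque": the same for the moment, N m; "opening": opening from 0.0 (shut) to 1.0 (fully open); "finger_force": force on a finger pad.
Only numpy, scipy, OpenCV 4.12 (cv2) and the standard library are available. Lean on these libraries where they do the work, as an engineer would, in place of code of your own. Each camera call takes 0.05 s, during which the arm holds its last target. There are 200 camera calls.

## Working session

There is one attempt and no reset: what is moved stays moved. The work goes in short steps, Python scripts to look and compute and a tool call to move; the robot and the scene stay as the last step left them, time stands still between calls to the robot, and variables do not carry over. Pictures are saved under pics/ and viewed, at most 14 in all, crops included, and the job is handed in when it is done.

Besides the shell and the picture viewer there is one more tool, called after "Request:" by a JSON object that holds its "fn" and its "kwargs". step_arm: Moves the arm, as the interface text tells. Its arguments: {"type":"object","properties":{"increments":{"type":"array","items":{"type":"array"}},"fingers":{"type":"number"},"grip_force":{"type":"number"}},"required":["increments"]}

```bash
mkdir -p pics
python3 - <<'E'
from plant import readout, cams, ctrl
import cv2,json
print(readout.get_state()); print(ctrl.hold_point_z)
for n in ("scene","top","wrist"):
    print(n,cams.get_calibration(n))
for n in ("scene","top"):
    cv2.imwrite(f"pics/{n}0.png",cams.read_camera(n)[:,:,::-1])
E
```

```text
{'time': 0.0, 'qpos': array([-1.48500165e+00,  2.87174776e-01,  1.57820454e+00, -1.34605369e-05,
        1.27860781e+00, -1.49999282e-01]), 'dq': array([ 0.00106089, -0.00023632, -0.00066273,  0.00027431, -0.00032134,
        0.00159367]), 'joint_efforts': array([ 1.84790597e-04, -4.05976903e+01, -2.92626232e+01, -1.18794907e-05,
        5.76614650e-03,  4.06408091e-06]), 'eef_pos': array([ 0.15765284, -0.65558229,  0.20592627]), 'tcp_rot': array([ 9.93057257e-01,  1.17625896e-01,  3.19880469e-05, -1.19682539e-03]), 'contact_force': array([-0.11436691, -0.82421266,  0.17941537]), 'wrist_torque': array([0.03135292, 0.00208798, 0.02657876]), 'finger_force': 0.0, 'opening': 0.9999398182543374}
0.0187
scene {'fx': 508.2072569885705, 'fy': 508.2072569885705, 'cx': 314.2076866534206, 'cy': 241.56928186674162, 'eye': array([ 0.92550888, -0.1561718 ,  0.80024702]), 'rotation': array([0.2177166 , 0.11181167, 0.46131645, 0.85280992])}
top {'fx': 477.8961806044303, 'fy': 477.8961806044303, 'cx': 317.8960862133938, 'cy': 236.04564663513727, 'eye': array([0.46013996, 0.09135611, 0.87599094]), 'rotation': array([ 0.03437378, -0.04092117, -0.70475954,  0.70743049])}
wrist {'fx': 406.82267165767195, 'fy': 406.82267165767195, 'cx': 318.9702996081663, 'cy': 238.5770255274893, 'T_tool_cam': array([[-1.03212947e-03,  9.47618717e-01,  3.19402099e-01,
         8.33849998e-02],
       [ 9.99999356e-01,  8.27370016e-04,  7.76755994e-04,
        -4.10435710e-04],
       [ 4.71804799e-04,  3.19402695e-01, -9.47618961e-01,
        -1.66793274e-01],
       [ 0.00000000e+00,  0.00000000e+00,  0.00000000e+00,
         1.00000000e+00]])}
```

View pics/scene0.png

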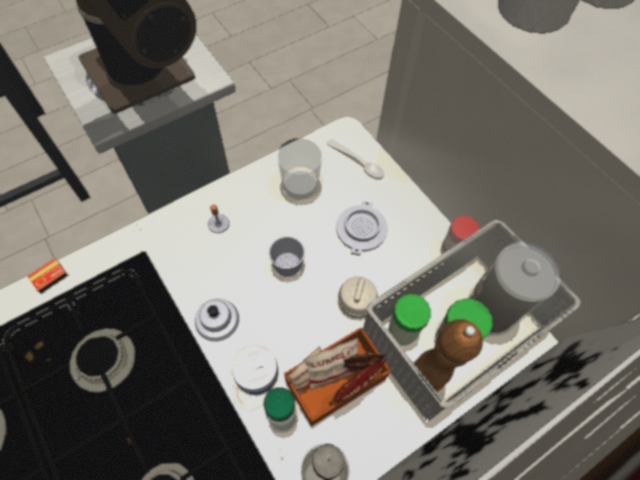

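View pics/top0.png

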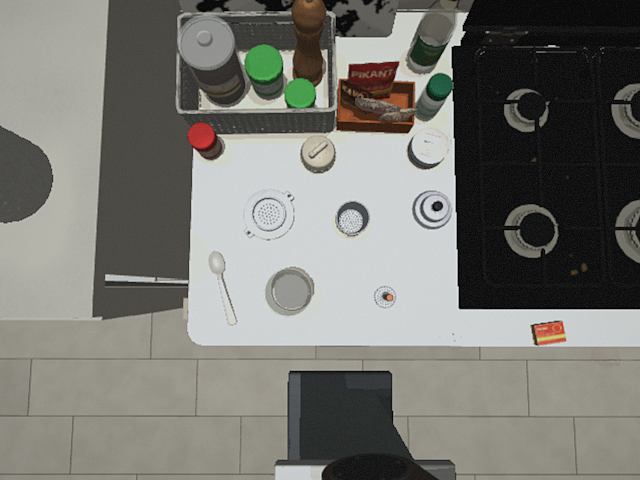

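The scene view shows the press at (218,220), cup at (287,257), lid at (215,315), glass at (300,168), and plate at (362,228). In the top view they are the glass (290,290), plate (268,215), cup (351,219), lid (432,209), and press (385,297). I'll measure on enlarged crops.

```bash
cat > h.py <<'E'
import numpy as np,cv2
from scipy.spatial.transform import Rotation as R
from plant import readout,cams
def cam(n,st=None):
    c=cams.get_calibration(n)
    if n!="wrist": return c,np.array(c["eye"]),R.from_quat(c["rotation"]).as_matrix()
    st=st or readout.get_state(); T=c["T_tool_cam"]; Rt=R.from_quat(st["tcp_rot"]).as_matrix()
    return c,st["eef_pos"]+Rt@T[:3,3],Rt@T[:3,:3]
def cast(n,uv,z,st=None):
    c,e,M=cam(n,st); uv=np.atleast_2d(uv).astype(float)
    d=np.c_[(uv[:,0]-c["cx"])/c["fx"],-(uv[:,1]-c["cy"])/c["fy"],-np.ones(len(uv))]@M.T
    return e+d*((z-e[2])/d[:,2])[:,None]
def proj(n,P,st=None):
    c,e,M=cam(n,st); p=(np.atleast_2d(P)-e)@M
    return np.c_[c["cx"]-c["fx"]*p[:,0]/p[:,2],c["cy"]+c["fy"]*p[:,1]/p[:,2]]
def circ(P):
    A=np.c_[2*P[:,:2],np.ones(len(P))]; s=np.linalg.lstsq(A,(P[:,:2]**2).sum(1),rcond=None)[0]
    return s[:2],np.sqrt(s[2]+s[0]**2+s[1]**2)
def yaw(st=None): 
    st=st or readout.get_state(); return R.from_quat(st["tcp_rot"]).as_matrix()
E
python3 - <<'E'
import cv2
a=cv2.imread("pics/top0.png")[175:325,205:465]; cv2.imwrite("pics/topc.png",cv2.resize(a,(780,450),interpolation=cv2.INTER_CUBIC))
from h import *
for n,uv,z in [("glass",(290,289),.091),("plate",(269,215),.009),("cup",(352,218),.05),("press",(389,297),.05),("lid",(437,206),.05),("red",(201,135),.083),("timer",(318,150),.057),("wp",(429,147),.041)]:
    print(n,cast("top",uv,z).round(3))
E
```

```text
glass [[0.457 0.129 0.091]]
plate [[0.591 0.173 0.009]]
cup [[0.58  0.024 0.05 ]]
press [[ 0.444 -0.039  0.05 ]]
lid [[ 0.602 -0.125  0.05 ]]
red [[0.717 0.284 0.083]]
timer [[0.7   0.084 0.057]]
wp [[ 0.711 -0.115  0.041]]
```

View pics/topc.png

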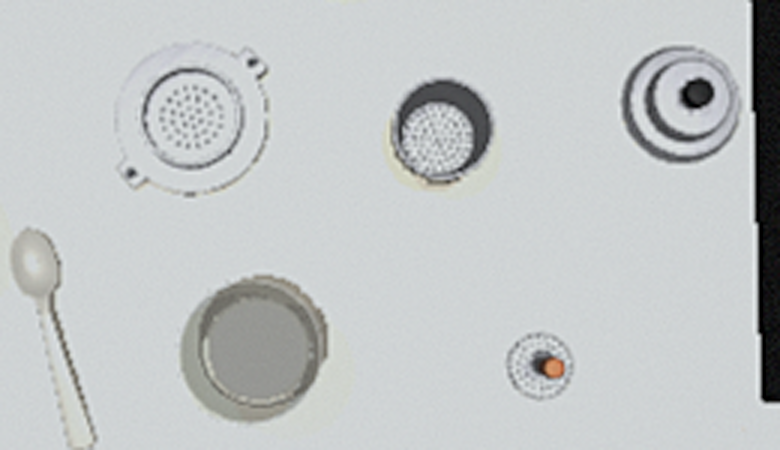

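Request:
{"fn": "step_arm", "kwargs": {"increments": [[[28,28,0],[0,0,0]],[[28,28,0],[0,0,0]],[[28,28,0],[0,0,0]],[[28,28,0],[0,0,0]],[[28,28,0],[0,0,0]],[[28,28,0],[0,0,0]],[[28,28,0],[0,0,0]],[[28,28,0],[0,0,0]]], "fingers": 1, "grip_force": 25}}

```text
time: 0.77
eef_pos: [0.3826, -0.4304, 0.2068]
tcp_rot: [0.993, 0.117, -0.0, -0.0]
contact_force: [0.6, -0.3, 0.3]
opening: 0.999
finger_force: 0.0
```

Request:
{"fn": "step_arm", "kwargs": {"increments": [[[20,36,0],[0,0,0]],[[20,36,0],[0,0,0]],[[20,36,0],[0,0,0]],[[20,36,0],[0,0,0]],[[20,36,0],[0,0,0]],[[20,36,0],[0,0,0]],[[20,36,0],[0,0,0]],[[20,36,0],[0,0,0]]]}}

```text
time: 1.43
eef_pos: [0.542, -0.1422, 0.2069]
tcp_rot: [0.993, 0.118, -0.0, -0.0]
contact_force: [0.3, -0.3, -0.4]
opening: 0.999
finger_force: 0.0
```

Request:
{"fn": "step_arm", "kwargs": {"increments": [[[0,38,0],[0,0,0]],[[0,38,0],[0,0,0]],[[0,38,0],[0,0,0]],[[0,38,0],[0,0,0]],[[0,34,0],[0,0,0]],[[0,20,0],[0,0,0]],[[0,0,0],[0,0,0]],[[0,0,0],[0,0,0]]]}}

```text
time: 2.1
eef_pos: [0.5413, 0.0625, 0.2068]
tcp_rot: [0.993, 0.119, -0.0, 0.0]
contact_force: [-0.2, 1.1, 0.3]
opening: 1.0
finger_force: 0.0
```

Run:
```python
from h import *
st=readout.get_state(); print(st["time"],st["eef_pos"],yaw(st).round(3).tolist(),st["qpos"].round(2))
cv2.imwrite("pics/w1.png",cams.read_camera("wrist")[:,:,::-1])
for n,P in [("glass",[.457,.129,.091]),("plate",[.591,.173,.009]),("cup",[.58,.024,.05])]: print(n,proj("wrist",P,st))
```

```text
2.1 [0.5412872  0.06252745 0.20683064] [[0.972, 0.236, -0.001], [0.236, -0.972, -0.0], [-0.001, 0.0, -1.0]] [-0.07  0.    1.9  -0.    1.25  1.26]
glass [[210.94707704 304.8742202 ]]
plate [[207.93974622 112.43843816]]
cup [[378.16923157 173.8694227 ]]
```

View pics/w1.png

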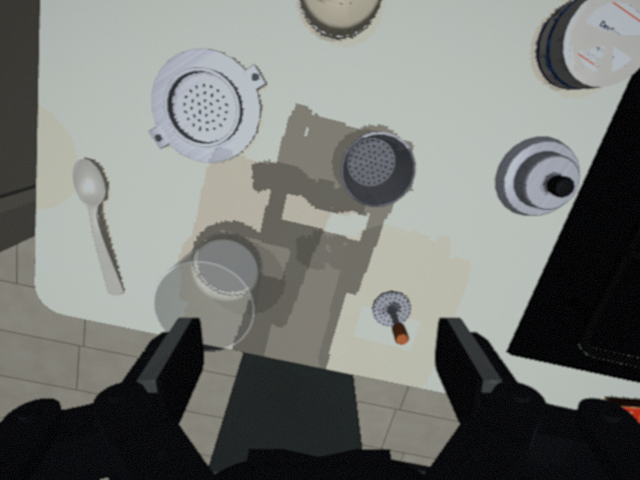

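The wrist view shows all five parts: glass rim centre ≈(205,305), plate ≈(206,105), cup rim ≈(379,169), lid knob (560,186), and press knob (401,335). I'll find centres by a known-radius circle vote on rectified edge points.

```bash
cat >> h.py <<'E'
def vote(img,n,guess,z,r,st=None,win=.018,tol=.0012,lo=40,hi=110):
    """centre of a horizontal circle of radius r at height z, from edge points cast to that plane"""
    e=cv2.Canny(cv2.cvtColor(img,cv2.COLOR_RGB2GRAY),lo,hi)
    v,u=np.nonzero(e); P=cast(n,np.c_[u,v],z,st)[:,:2]; g=np.array(guess[:2])
    P=P[np.abs(np.linalg.norm(P-g,axis=1)-r)<win+.002]
    a=np.arange(-win,win+1e-9,.0005); C=g+np.stack(np.meshgrid(a,a),-1).reshape(-1,2)
    d=np.abs(np.linalg.norm(P[None]-C[:,None],axis=2)-r)
    s=np.exp(-(d/tol)**2).sum(1); c=C[s.argmax()]
    Q=P[np.abs(np.linalg.norm(P-c,axis=1)-r)<2*tol]; cc,rr=circ(Q)
    return c.round(4),cc.round(4),round(rr*1e3,1),len(Q)
E
python3 - <<'E'
from h import *
st=readout.get_state()
I={"wrist":cams.read_camera("wrist"),"top":cv2.imread("pics/top0.png")[:,:,::-1].copy(),"scene":cv2.imread("pics/scene0.png")[:,:,::-1].copy()}
for name,g,z,r in [("glass",(.457,.129),.091,.040),("plate disc",(.591,.173),.009,.0465),("ring",(.591,.173),.021,.0315),("ringin",(.591,.173),.021,.0285),("cup",(.58,.024),.05,.030),("lid mouth",(.602,-.125),.0,.037),("press disc",(.444,-.039),.004,.02)]:
    for n in I: print(name,n,*vote(I[n],n,g,z,r,st))
def blob(n,f,box):
    a=I[n].astype(int); m=f(a).astype(np.uint8); k=np.zeros_like(m); x0,y0,x1,y1=box; k[y0:y1,x0:x1]=1
    v,u=np.nonzero(m*k); return u.mean(),v.mean(),len(u)
cop=lambda a:(a[...,0]>a[...,2]+50)
blk=lambda a:a.sum(-1)<120
for n,b1,b2 in [("wrist",(385,310,415,350),(540,165,585,205)),("top",(375,285,400,310),(430,198,446,214)),("scene",(205,200,225,222),(203,302,222,320))]:
    b=blob(n,cop,b1); print("cop",n,b,cast(n,b[:2],.049,st).round(4)); b=blob(n,blk,b2); print("blk",n,b,cast(n,b[:2],.044,st).round(4))
E
```

```text
glass wrist [0.453 0.135] [0.453  0.1348] 39.4 396
glass top [0.4545 0.13  ] [0.4544 0.1301] 40.2 147
glass scene [0.453 0.13 ] [0.4529 0.1302] 39.9 91
plate disc wrist [0.594 0.176] [0.5943 0.1758] 46.7 540
plate disc top [0.592 0.173] [0.5922 0.1731] 46.8 99
plate disc scene [0.5935 0.1735] [0.5935 0.1735] 46.4 153
ring wrist [0.595 0.173] [0.5951 0.1729] 30.7 296
ring top [0.5915 0.1725] [0.5915 0.1725] 31.6 120
ring scene [0.5975 0.1695] [0.5974 0.1697] 32.1 117
ringin wrist [0.596 0.171] [0.5959 0.1714] 28.6 416
ringin top [0.592 0.17 ] [0.5919 0.1699] 29.0 116
ringin scene [0.599  0.1665] [0.5991 0.1666] 28.8 108
cup wrist [0.5835 0.023 ] [0.5835 0.0233] 29.6 303
cup top [0.579  0.0245] [0.5794 0.0246] 30.1 112
cup scene [0.584 0.023] [0.5839 0.0229] 29.2 107
lid mouth wrist [ 0.605 -0.127] [ 0.605 -0.127] 37.1 335
lid mouth top [ 0.605 -0.128] [ 0.6048 -0.1282] 37.2 145
lid mouth scene [ 0.603  -0.1275] [ 0.6029 -0.1273] 37.3 165
press disc wrist [ 0.4455 -0.0355] [ 0.4452 -0.0356] 20.1 150
press disc top [ 0.4435 -0.0375] [ 0.4435 -0.0377] 20.6 78
press disc scene [ 0.4455 -0.039 ] [ 0.4454 -0.0387] 20.3 70
cop wrist (np.float64(400.4909090909091), np.float64(338.1636363636364), 110) [[ 0.4394 -0.0393  0.049 ]]
blk wrist (np.float64(564.5302245250432), np.float64(187.98445595854923), 579) [[ 0.6039 -0.1301  0.044 ]]
cop top (np.float64(389.18918918918916), np.float64(297.2432432432432), 37) [[ 0.4433 -0.0391  0.049 ]]
blk top (np.float64(436.9189189189189), np.float64(205.7027027027027), 37) [[ 0.604  -0.1264  0.044 ]]
cop scene (np.float64(213.2), np.float64(207.05714285714285), 35) [[ 0.4386 -0.0371  0.049 ]]
blk scene (np.float64(213.5), np.float64(314.0), 12) [[ 0.6108 -0.1289  0.044 ]]
```

Request:
{"fn": "step_arm", "kwargs": {"increments": [[[13,28,-16],[0,0,0]],[[13,28,-16],[0,0,0]],[[13,28,-16],[0,0,0]],[[13,28,-16],[0,0,0]],[[0,0,-25],[0,0,0]],[[0,0,-25],[0,0,0]],[[0,0,-12],[0,0,0]],[[0,0,0],[0,0,0]]]}}

```text
time: 2.87
eef_pos: [0.5912, 0.1719, 0.077]
tcp_rot: [0.993, 0.117, -0.004, 0.0]
contact_force: [-0.4, -0.8, -0.6]
opening: 0.999
finger_force: 0.0
```

Run:
```python
from h import *
st=readout.get_state(); print(st["time"],st["eef_pos"])
a=cams.read_camera("wrist"); cv2.imwrite("pics/w2.png",a[:,:,::-1])
for name,z,r in [("disc",.009,.0465),("ring",.021,.0315),("ringin",.021,.0285),("ringbase",.009,.0315)]:
    print(name,*vote(a,"wrist",(.594,.174),z,r,st,win=.012))
print(proj("wrist",[[.594,.174,.021]],st))
```

```text
2.8667 [0.59116764 0.17193169 0.07703033]
disc [0.595 0.176] [0.5948 0.1759] 46.7 503
ring [0.595 0.176] [0.5953 0.1759] 31.4 455
ringin [0.6    0.1765] [0.6    0.1764] 28.2 485
ringbase [0.592 0.176] [0.5922 0.1759] 31.9 480
[[317.74355766 246.07624911]]
```

View pics/w2.png

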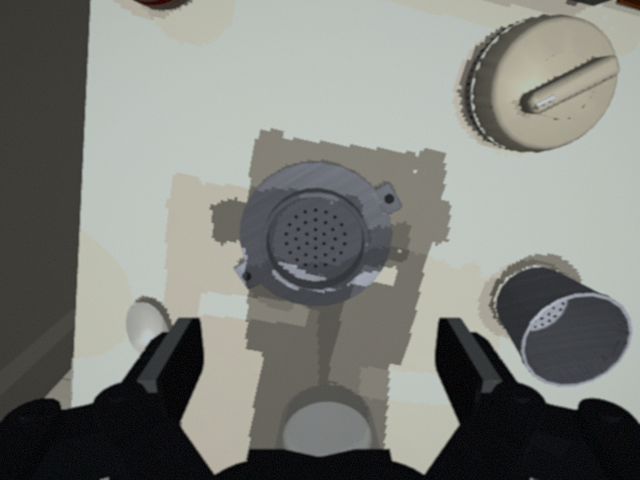

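The plate ring is centred at pixel (317,236), with disc and ring fits agreeing on (0.595, 0.176). Descending to grip the ring.

Request:
{"fn": "step_arm", "kwargs": {"increments": [[[3.5,3.8,-10],[0,0,0]],[[0,0,-20],[0,0,0]],[[0,0,-20],[0,0,0]],[[0,0,-14],[0,0,0]],[[0,0,-6],[0,0,0]],[[0,0,-2],[0,0,0]],[[0,0,0],[0,0,0]],[[0,0,0],[0,0,0]]]}}

```text
time: 3.58
eef_pos: [0.5983, 0.1776, 0.0106]
tcp_rot: [0.993, 0.118, 0.001, -0.0]
contact_force: [0.5, 0.6, 0.7]
opening: 1.0
finger_force: 0.0
```

Request:
{"fn": "step_arm", "kwargs": {"increments": [[[0,0,0],[0,0,0]],[[0,0,0],[0,0,0]],[[0,0,0],[0,0,0]],[[0,0,0],[0,0,0]],[[0,0,0],[0,0,0]],[[0,0,0],[0,0,0]],[[0,0,0],[0,0,0]],[[0,0,0],[0,0,0]]], "fingers": -1, "grip_force": 30}}

```text
time: 4.25
eef_pos: [0.5972, 0.1775, 0.0093]
tcp_rot: [0.993, 0.118, -0.0, 0.0]
contact_force: [-0.6, 0.2, 0.5]
opening: -0.003
finger_force: 0.0
```

Request:
{"fn": "step_arm", "kwargs": {"increments": [[[0,0,25],[0,0,0]],[[0,0,25],[0,0,0]],[[0,0,20],[0,0,0]],[[0,0,0],[0,0,0]],[[0,0,0],[0,0,0]]]}}

```text
time: 4.67
eef_pos: [0.5984, 0.1777, 0.0809]
tcp_rot: [0.993, 0.118, 0.002, -0.0]
contact_force: [0.4, 0.3, -0.8]
opening: 0.002
finger_force: 0.0
```

Request:
{"fn": "step_arm", "kwargs": {"increments": [[[0,0,0],[0,0,0]],[[0,0,0],[0,0,0]],[[0,0,0],[0,0,0]],[[0,0,0],[0,0,0]],[[0,0,0],[0,0,0]],[[0,0,0],[0,0,0]],[[0,0,0],[0,0,0]],[[0,0,0],[0,0,0]]], "fingers": 1}}

```text
time: 5.33
eef_pos: [0.5972, 0.1775, 0.0793]
tcp_rot: [0.993, 0.118, -0.0, -0.0]
contact_force: [0.3, 0.6, -0.1]
opening: 1.001
finger_force: 0.0
```

Run:
```python
from h import *
st=readout.get_state(); print(st["time"],st["eef_pos"])
a=cams.read_camera("wrist"); cv2.imwrite("pics/w3.png",a[:,:,::-1])
for name,z,r in [("disc",.009,.0465),("ring",.021,.0315),("ringbase",.009,.0315)]:
    print(name,*vote(a,"wrist",(.594,.174),z,r,st,win=.012))
print(readout.get_state()["eef_pos"])
```

```text
5.3333 [0.59721206 0.17751502 0.07926127]
disc [0.595 0.176] [0.5948 0.1759] 46.6 506
ring [0.5945 0.176 ] [0.595  0.1762] 31.5 412
ringbase [0.592 0.175] [0.5921 0.1751] 32.0 405
[0.59726878 0.17751977 0.07932466]
```

View pics/w3.png

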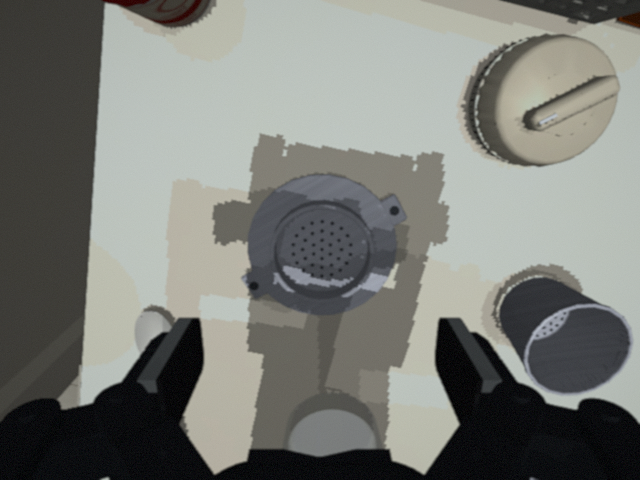

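The plate is unmoved: (322,245), same world fit. The fingers closed above the ring, so I'll go lower.

Request:
{"fn": "step_arm", "kwargs": {"increments": [[[-2.2,-1.5,-25],[0,0,0]],[[0,0,-25],[0,0,0]],[[0,0,-20],[0,0,0]],[[0,0,-6],[0,0,0]],[[0,0,-2.5],[0,0,0]],[[0,0,0],[0,0,0]],[[0,0,0],[0,0,0]],[[0,0,0],[0,0,0]]]}}

```text
time: 6.05
eef_pos: [0.5965, 0.1762, 0.0027]
tcp_rot: [0.993, 0.118, 0.002, -0.0]
contact_force: [-0.3, -0.3, -0.4]
opening: 0.995
finger_force: 0.0
```

Request:
{"fn": "step_arm", "kwargs": {"increments": [[[0,0,0],[0,0,0]],[[0,0,0],[0,0,0]],[[0,0,0],[0,0,0]]], "fingers": 0.4, "grip_force": 30}}

```text
time: 6.3
eef_pos: [0.5955, 0.1761, 0.0016]
tcp_rot: [0.993, 0.118, 0.001, -0.0]
contact_force: [-0.4, -0.4, -0.3]
opening: 0.7
finger_force: 0.0
```

Request:
{"fn": "step_arm", "kwargs": {"increments": [[[0,0,0],[0,0,0]],[[0,0,0],[0,0,0]],[[0,0,0],[0,0,0]],[[0,0,-2],[0,0,0]],[[0,0,-2],[0,0,0]],[[0,0,0],[0,0,0]],[[0,0,0],[0,0,0]]], "fingers": 1}}

```text
time: 6.88
eef_pos: [0.5947, 0.176, -0.0036]
tcp_rot: [0.993, 0.118, -0.0, -0.0]
contact_force: [1.0, -0.6, 0.9]
opening: 1.001
finger_force: 0.0
```

Request:
{"fn": "step_arm", "kwargs": {"increments": [[[0,0,0],[0,0,0]],[[0,0,0],[0,0,0]],[[0,0,0],[0,0,0]],[[0,0,0],[0,0,0]],[[0,0,0],[0,0,0]]], "fingers": 0.3}}

```text
time: 7.3
eef_pos: [0.5951, 0.176, -0.0031]
tcp_rot: [0.993, 0.118, 0.0, 0.0]
contact_force: [-0.8, 0.3, 0.1]
opening: 0.649
finger_force: 0.0
```

Run:
```python
from h import *
st=readout.get_state(); print(st["eef_pos"],st["opening"],st["finger_force"])
a=cams.read_camera("wrist"); cv2.imwrite("pics/w4.png",a[150:450,120:520,::-1].repeat(2,0).repeat(2,1))
```

```text
[ 0.59506585  0.17600818 -0.0031067 ] 0.6488963232925267 0.0
```

View pics/w4.png

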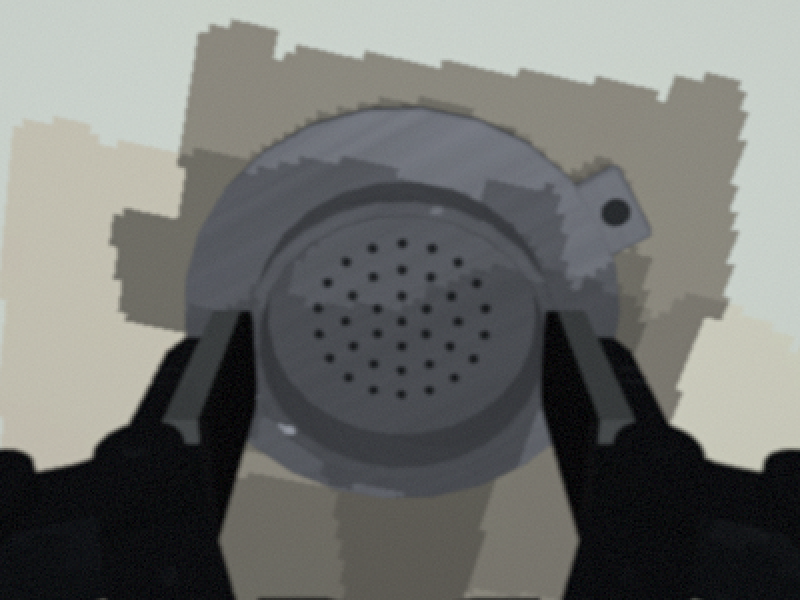

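The pads straddle the ring (pixels ~255 and ~543 of the crop), so opening is not linear in gap. At this height I can keep closing.

Request:
{"fn": "step_arm", "kwargs": {"increments": [[[0,0,0],[0,0,0]],[[0,0,0],[0,0,0]],[[0,0,0],[0,0,0]],[[0,0,0],[0,0,0]],[[0,0,0],[0,0,0]],[[0,0,0],[0,0,0]]], "fingers": -1, "grip_force": 30}}

```text
time: 7.85
eef_pos: [0.595, 0.176, -0.0032]
tcp_rot: [0.993, 0.118, -0.0, 0.0]
contact_force: [0.2, -0.3, 0.5]
opening: -0.002
finger_force: 0.0
```

Run:
```python
from h import *
st=readout.get_state(); print(st)
a=cams.read_camera("wrist"); b=cams.read_camera("top")[130:330,190:460]
o=np.zeros((520,800,3),np.uint8); o[:300,:400]=a[150:450,120:520]; o[:300,400:800]=cv2.resize(b,(400,300),interpolation=cv2.INTER_CUBIC)
o[300:500,:400]=cv2.resize(cams.read_camera("scene")[130:330,180:580],(400,200)); cv2.imwrite("pics/w5.png",o[:,:,::-1])
```

```text
{'time': 7.85, 'qpos': array([ 1.24203074e-01,  4.16881519e-01,  1.83216291e+00, -1.94723633e-05,
        8.92568952e-01,  1.45928452e+00]), 'dq': array([-9.51271172e-04,  9.53867626e-04,  6.48747798e-05, -4.19446861e-04,
        1.92093850e-03, -5.88566101e-04]), 'joint_efforts': array([ 2.92882523e-04, -3.95831716e+01, -2.33797181e+01,  1.24548915e-04,
        5.32758841e-04,  2.72958722e-06]), 'eef_pos': array([ 0.59501961,  0.17596476, -0.00318449]), 'tcp_rot': array([ 9.93062129e-01,  1.17590849e-01, -1.03138857e-05,  7.64696778e-06]), 'contact_force': array([ 0.21545126, -0.34281883,  0.51459824]), 'wrist_torque': array([ 0.02819386,  0.02294818, -0.00389194]), 'finger_force': 0.0, 'opening': -0.00235789260467915}
```

View pics/w5.png

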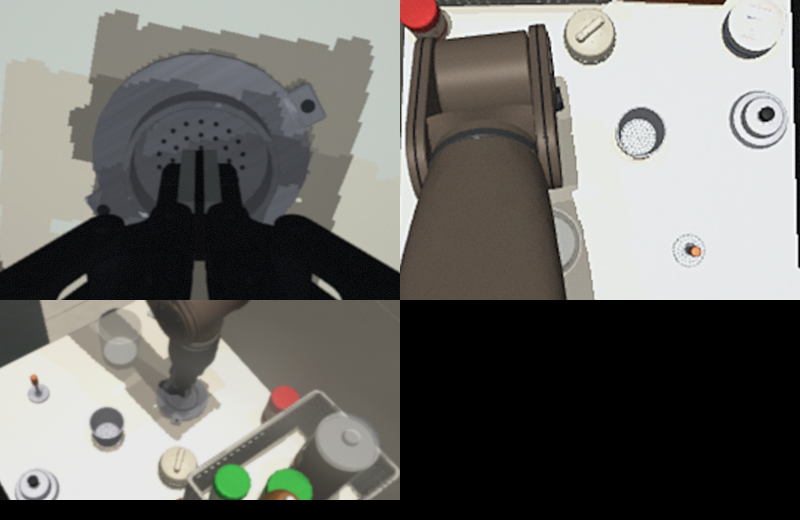

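The plate is still in place. The shut tips appear around row 300, which puts them some 20–27 mm above the nominal TCP. I'll find the real tip height by gently touching the plate's floor.

Request:
{"fn": "step_arm", "kwargs": {"increments": [[[0,0,-2],[0,0,0]],[[0,0,-2],[0,0,0]],[[0,0,-1],[0,0,0]],[[0,0,0],[0,0,0]]]}}

```text
time: 8.33
eef_pos: [0.5946, 0.1759, -0.0087]
tcp_rot: [0.993, 0.118, -0.0, -0.0]
contact_force: [0.1, -1.0, 0.5]
opening: 0.001
finger_force: 0.0
```

Request:
{"fn": "step_arm", "kwargs": {"increments": [[[0,0,-2],[0,0,0]],[[0,0,-1],[0,0,0]],[[0,0,0],[0,0,0]]]}}

```text
time: 8.58
eef_pos: [0.5948, 0.176, -0.0115]
tcp_rot: [0.993, 0.118, -0.0, -0.0]
contact_force: [-0.7, -0.2, 0.0]
opening: -0.001
finger_force: 0.0
```

Request:
{"fn": "step_arm", "kwargs": {"increments": [[[0,0,-2],[0,0,0]],[[0,0,-1],[0,0,0]],[[0,0,0],[0,0,0]]]}}

```text
time: 8.83
eef_pos: [0.5948, 0.176, -0.0145]
tcp_rot: [0.993, 0.118, -0.0, -0.0]
contact_force: [0.3, -0.2, 0.1]
opening: -0.001
finger_force: 0.0
```

Request:
{"fn": "step_arm", "kwargs": {"increments": [[[0,0,-2],[0,0,0]],[[0,0,-1],[0,0,0]],[[0,0,0],[0,0,0]]]}}

```text
time: 9.08
eef_pos: [0.5951, 0.176, -0.0149]
tcp_rot: [0.993, 0.118, -0.001, 0.0]
contact_force: [-5.8, -2.1, 10.4]
opening: 0.0
finger_force: 5.5
```

Run:
```python
from h import *
from plant import ctrl
print([x for x in dir(ctrl) if x[0]!='_'])
st=readout.get_state();print(st["eef_pos"],st["contact_force"])
a=cams.read_camera("wrist")
for name,z,r in [("disc",.009,.0465),("ring",.021,.0315)]:
    print(name,*vote(a,"wrist",(.594,.174),z,r,st,win=.012))
```

```text
['Unreachable', 'hold_point_z']
[ 0.59512106  0.17603018 -0.01491921] [-5.76027799 -2.13986046 10.3680774 ]
disc [0.5945 0.176 ] [0.5946 0.1759] 46.5 912
ring [0.594 0.176] [0.5941 0.1758] 31.9 389
```

Contact at TCP z ≈ −0.0148 with the shut tips on the plate's floor (9 mm), so the real tips lie 24 mm behind the nominal TCP. Regrasping with that offset.

Request:
{"fn": "step_arm", "kwargs": {"increments": [[[0,0,17],[0,0,0]],[[0,0,17],[0,0,0]],[[0,0,0],[0,0,0]]]}}

```text
time: 9.38
eef_pos: [0.5979, 0.1764, 0.0206]
tcp_rot: [0.993, 0.118, 0.003, -0.0]
contact_force: [1.6, -0.1, 0.5]
opening: -0.001
finger_force: 0.0
```

Request:
{"fn": "step_arm", "kwargs": {"increments": [[[0,0,0],[0,0,0]],[[0,0,0],[0,0,0]],[[0,0,0],[0,0,0]],[[0,0,0],[0,0,0]],[[0,0,0],[0,0,0]],[[0,0,-15],[0,0,0]],[[0,0,-15],[0,0,0]],[[0,0,-6],[0,0,0]]], "fingers": 1}}

```text
time: 10.05
eef_pos: [0.5929, 0.1757, -0.0222]
tcp_rot: [0.993, 0.118, -0.002, 0.0]
contact_force: [-0.2, 0.7, 0.2]
opening: 1.002
finger_force: 0.0
```

Request:
{"fn": "step_arm", "kwargs": {"increments": [[[0,0,0],[0,0,0]],[[0,0,0],[0,0,0]],[[0,0,0],[0,0,0]],[[0,0,0],[0,0,0]]]}}

```text
time: 10.38
eef_pos: [0.5957, 0.1761, -0.0184]
tcp_rot: [0.993, 0.118, 0.001, -0.0]
contact_force: [-0.4, 0.8, -0.7]
opening: 1.001
finger_force: 0.0
```

Request:
{"fn": "step_arm", "kwargs": {"increments": [[[0,0,0],[0,0,0]],[[0,0,0],[0,0,0]],[[0,0,0],[0,0,0]],[[0,0,0],[0,0,0]],[[0,0,0],[0,0,0]],[[0,0,0],[0,0,0]]], "fingers": -1}}

```text
time: 10.88
eef_pos: [0.5958, 0.1761, -0.0179]
tcp_rot: [0.993, 0.118, 0.001, -0.0]
contact_force: [-1.1, -0.6, 5.9]
opening: 0.729
finger_force: 33.3
```

Gripped (opening 0.729, 33 N). I'll lift and step aside so the wrist camera gets a better look at the glass.

Request:
{"fn": "step_arm", "kwargs": {"increments": [[[0,0,10],[0,0,0]],[[0,0,25],[0,0,0]],[[0,0,38],[0,0,0]],[[0,0,38],[0,0,0]],[[0,0,38],[0,0,0]],[[0,0,38],[0,0,0]],[[-10,-30,0],[0,0,0]],[[-15,-35,0],[0,0,0]]]}}

```text
time: 11.55
eef_pos: [0.5725, 0.1118, 0.1723]
tcp_rot: [0.993, 0.119, 0.004, 0.0]
contact_force: [-0.5, -0.7, -1.2]
opening: 0.726
finger_force: 33.3
```

Request:
{"fn": "step_arm", "kwargs": {"increments": [[[-15,-35,0],[0,0,0]],[[-15,-35,0],[0,0,0]],[[-10,-25,0],[0,0,0]],[[-5,-10,0],[0,0,0]],[[0,0,0],[0,0,0]],[[0,0,0],[0,0,0]],[[0,0,0],[0,0,0]]]}}

```text
time: 12.13
eef_pos: [0.5254, 0.0069, 0.1679]
tcp_rot: [0.993, 0.118, 0.0, -0.0]
contact_force: [1.0, 0.4, -0.6]
opening: 0.73
finger_force: 33.3
```

Run:
```python
from h import *
st=readout.get_state(); print(st["time"],st["eef_pos"],st["finger_force"],proj("wrist",[.4535,.132,.091],st))
a=cams.read_camera("wrist"); cv2.imwrite("pics/w6.png",a[:,:,::-1])
print(*vote(a,"wrist",(.4535,.132),.091,.040,st,win=.012,lo=20,hi=60),*vote(a,"wrist",(.4535,.132),.0,.034,st,win=.012,lo=20,hi=60))
t=cams.read_camera("top");print(*vote(t,"top",(.4535,.132),.091,.040,win=.012,lo=20,hi=60))
# held plate disc: solve height free
z0=st["eef_pos"][2]+.0179
for z,r in [(z0+.009,.0465),(z0+.021,.0315),(z0+.021,.0285)]: print(*vote(a,"wrist",st["eef_pos"],z,r,st,win=.01))
```

```text
12.1333 [0.52537986 0.00690271 0.16789171] 33.260327484458685 [[111.91014819 298.35225217]]
[0.453  0.1325] [0.4532 0.133 ] 39.4 464 [0.4525 0.135 ] [0.4527 0.1348] 33.8 307
[0.4545 0.13  ] [0.4544 0.1302] 40.1 136
[0.5244 0.0069] [0.5244 0.007 ] 46.4 978
[0.5244 0.0069] [0.5246 0.007 ] 31.6 772
[0.5314 0.0084] [0.5315 0.0084] 28.4 503
```

View pics/w6.png

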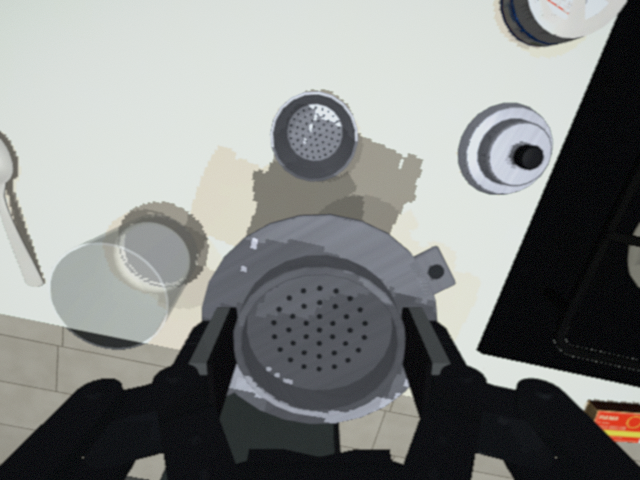

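The plate is held level at TCP −1 mm in x. The glass rim is at pixel (110,297), i.e. (0.4535, 0.132). Moving over and lowering.

Request:
{"fn": "step_arm", "kwargs": {"increments": [[[-15,25,0],[0,0,0]],[[-20,35,0],[0,0,0]],[[-20,35,0],[0,0,0]],[[-13,24,0],[0,0,0]],[[-3,6,-10],[0,0,0]],[[0,0,-25],[0,0,0]],[[0,0,-25],[0,0,0]],[[0,0,-10],[0,0,0]]]}}

```text
time: 12.9
eef_pos: [0.4518, 0.1316, 0.0943]
tcp_rot: [0.993, 0.119, -0.003, -0.0]
contact_force: [-0.1, -0.0, -0.6]
opening: 0.724
finger_force: 33.3
```

Request:
{"fn": "step_arm", "kwargs": {"increments": [[[0,0,0],[0,0,0]],[[0,0,0],[0,0,0]],[[0,0,0],[0,0,0]]]}}

```text
time: 13.15
eef_pos: [0.4553, 0.131, 0.0991]
tcp_rot: [0.993, 0.118, 0.001, 0.0]
contact_force: [0.2, -0.2, -0.7]
opening: 0.728
finger_force: 33.3
```

Request:
{"fn": "step_arm", "kwargs": {"increments": [[[-1,1,-8],[0,0,0]],[[0,0,-8],[0,0,0]],[[0,0,-6],[0,0,0]],[[0,0,-4],[0,0,0]],[[0,0,-2],[0,0,0]],[[0,0,-1],[0,0,0]],[[0,0,0],[0,0,0]],[[0,0,0],[0,0,0]]]}}

```text
time: 13.82
eef_pos: [0.4532, 0.132, 0.069]
tcp_rot: [0.993, 0.118, 0.0, -0.0]
contact_force: [0.9, -0.5, -1.0]
opening: 0.727
finger_force: 33.3
```

Request:
{"fn": "step_arm", "kwargs": {"increments": [[[0,0,-1],[0,0,0]],[[0,0,-1],[0,0,0]],[[0,0,0],[0,0,0]]]}}

```text
time: 14.07
eef_pos: [0.4535, 0.132, 0.0672]
tcp_rot: [0.993, 0.118, 0.0, 0.0]
contact_force: [0.0, -1.1, 0.3]
opening: 0.726
finger_force: 33.4
```

Request:
{"fn": "step_arm", "kwargs": {"increments": [[[0,0,-1],[0,0,0]],[[0,0,0],[0,0,0]]]}}

```text
time: 14.23
eef_pos: [0.4539, 0.1319, 0.0671]
tcp_rot: [0.993, 0.118, 0.001, 0.0]
contact_force: [-1.4, -1.8, 5.0]
opening: 0.725
finger_force: 33.8
```

Request:
{"fn": "step_arm", "kwargs": {"increments": [[[0,0,0],[0,0,0]],[[0,0,0],[0,0,0]],[[0,0,0],[0,0,0]],[[0,0,0],[0,0,0]],[[0,0,0],[0,0,0]],[[0,0,0],[0,0,0]]], "fingers": 1}}

```text
time: 14.73
eef_pos: [0.4529, 0.132, 0.0657]
tcp_rot: [0.993, 0.118, -0.0, -0.0]
contact_force: [-1.1, 0.5, -0.1]
opening: 1.003
finger_force: 0.0
```

Request:
{"fn": "step_arm", "kwargs": {"increments": [[[0,0,10],[0,0,0]],[[0,0,30],[0,0,0]],[[0,0,35],[0,0,0]],[[0,0,35],[0,0,0]],[[0,0,0],[0,0,0]],[[0,0,0],[0,0,0]],[[0,0,0],[0,0,0]]]}}

```text
time: 15.32
eef_pos: [0.4528, 0.132, 0.176]
tcp_rot: [0.993, 0.118, 0.0, -0.0]
contact_force: [0.6, 1.3, -0.5]
opening: 1.002
finger_force: 0.0
```

Run:
```python
from h import *
st=readout.get_state(); print(st["time"],st["eef_pos"])
a=cams.read_camera("wrist"); cv2.imwrite("pics/w7.png",a[:,:,::-1])
for z,r in [(.094,.0465),(.106,.0315),(.106,.0285)]: print(*vote(a,"wrist",(.4535,.132),z,r,st,win=.01))
```

```text
15.3167 [0.45282341 0.1320164  0.17604596]
[0.4525 0.132 ] [0.4525 0.132 ] 46.4 561
[0.4555 0.131 ] [0.4552 0.1312] 31.0 402
[0.458 0.133] [0.458  0.1335] 28.1 420
```

View pics/w7.png

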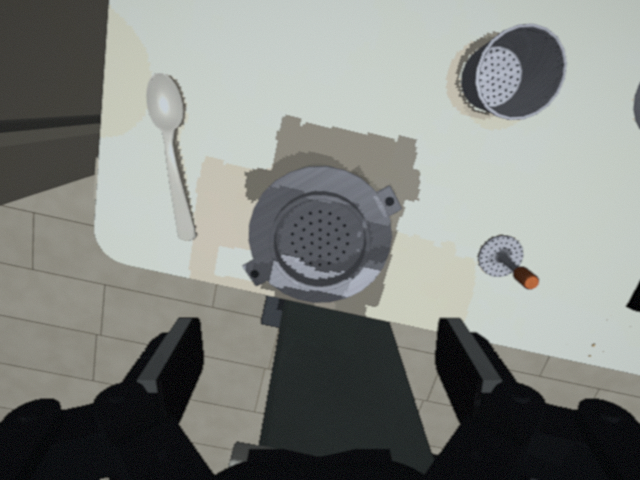

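The plate sits level on the glass: (322,235), disc fit (0.4525, 0.132) at z = 94 mm. Next the cup.

Request:
{"fn": "step_arm", "kwargs": {"increments": [[[15,-12,0],[0,0,0]],[[27,-22,0],[0,0,0]],[[27,-22,-5],[0,0,0]],[[27,-22,-10],[0,0,0]],[[24,-21,-20],[0,0,0]],[[10,-9,-20],[0,0,0]],[[0,0,0],[0,0,0]],[[0,0,0],[0,0,0]]]}}

```text
time: 16.03
eef_pos: [0.5808, 0.0239, 0.1172]
tcp_rot: [0.993, 0.117, -0.004, -0.001]
contact_force: [-0.4, 0.1, -0.4]
opening: 1.0
finger_force: 0.0
```

Request:
{"fn": "step_arm", "kwargs": {"increments": [[[0,0,0],[0,0,0]],[[0,0,0],[0,0,0]]]}}

```text
time: 16.2
eef_pos: [0.5827, 0.0248, 0.1216]
tcp_rot: [0.993, 0.118, 0.0, -0.0]
contact_force: [0.4, 0.7, -0.2]
opening: 0.999
finger_force: 0.0
```

Run:
```python
from h import *
st=readout.get_state(); print(st["time"],st["eef_pos"])
a=cams.read_camera("wrist")
for z,r in [(.05,.030),(.05,.0275),(0,.024),(.003,.0225)]: print(*vote(a,"wrist",(.583,.0235),z,r,st,win=.01))
t=cams.read_camera("top")
```

```text
16.2 [0.58272523 0.02481055 0.12155289]
[0.583 0.025] [0.5832 0.025 ] 29.5 547
[0.583  0.0255] [0.5827 0.0256] 28.3 426
[0.584  0.0255] [0.5841 0.0255] 23.6 296
[0.5845 0.026 ] [0.5846 0.0259] 22.7 322
```

Request:
{"fn": "step_arm", "kwargs": {"increments": [[[0.5,0.5,-15],[0,0,0]],[[0,0,-30],[0,0,0]],[[0,0,-30],[0,0,0]],[[0,0,-25],[0,0,0]],[[0,0,-12],[0,0,0]],[[0,0,-6],[0,0,0]],[[0,0,0],[0,0,0]],[[0,0,0],[0,0,0]]]}}

```text
time: 16.97
eef_pos: [0.5847, 0.0246, 0.0044]
tcp_rot: [0.993, 0.118, 0.001, 0.0]
contact_force: [0.1, 0.7, -0.5]
opening: 1.001
finger_force: 0.0
```

Request:
{"fn": "step_arm", "kwargs": {"increments": [[[0,0,0],[0,0,0]],[[0,0,0],[0,0,0]],[[0,0,0],[0,0,0]],[[0,0,0],[0,0,0]],[[0,0,0],[0,0,0]],[[0,0,0],[0,0,0]]], "fingers": -1}}

```text
time: 17.47
eef_pos: [0.585, 0.0243, 0.0053]
tcp_rot: [0.993, 0.118, 0.001, 0.0]
contact_force: [-1.6, 0.9, 4.7]
opening: 0.683
finger_force: 31.6
```

Request:
{"fn": "step_arm", "kwargs": {"increments": [[[0,0,10],[0,0,0]],[[0,0,30],[0,0,0]],[[0,0,38],[0,0,0]],[[0,0,38],[0,0,0]],[[0,0,38],[0,0,0]],[[0,0,26],[0,0,0]],[[-15,12,0],[0,0,0]],[[-27,22,0],[0,0,0]]]}}

```text
time: 18.13
eef_pos: [0.5448, 0.057, 0.1875]
tcp_rot: [0.993, 0.116, 0.005, 0.001]
contact_force: [0.0, 1.0, -1.0]
opening: 0.68
finger_force: 32.6
```

Request:
{"fn": "step_arm", "kwargs": {"increments": [[[-27,22,0],[0,0,0]],[[-27,22,0],[0,0,0]],[[-23,20,0],[0,0,0]],[[-12,10,0],[0,0,0]],[[0,0,0],[0,0,0]],[[0,0,0],[0,0,0]],[[0,0,0],[0,0,0]]]}}

```text
time: 18.72
eef_pos: [0.4535, 0.132, 0.1835]
tcp_rot: [0.993, 0.117, 0.001, 0.0]
contact_force: [1.2, -0.7, -0.5]
opening: 0.683
finger_force: 32.6
```

Run:
```python
from h import *
st=readout.get_state(); print(st["time"],st["eef_pos"],st["finger_force"])
a=cams.read_camera("wrist"); cv2.imwrite("pics/w8.png",a[:,:,::-1])
z0=st["eef_pos"][2]-.005; p=st["eef_pos"]
for z,r in [(z0+.05,.030),(z0+.05,.0275),(z0+.003,.0225)]: print((vote(a,"wrist",p,z,r,st,win=.01)[1]-p[:2])*1e3,*vote(a,"wrist",p,z,r,st,win=.01)[2:])
print(*vote(a,"wrist",(.4525,.132),.094,.0465,st,win=.01))
```

```text
18.7167 [0.45354693 0.13198454 0.18352158] 32.58024502079934
[-1.64693273  0.11545994] 29.5 975
[-2.94693273 -1.68454006] 28.0 616
[1.75306727 1.11545994] 22.5 483
[0.452 0.132] [0.4521 0.132 ] 46.5 464
```

View pics/w8.png

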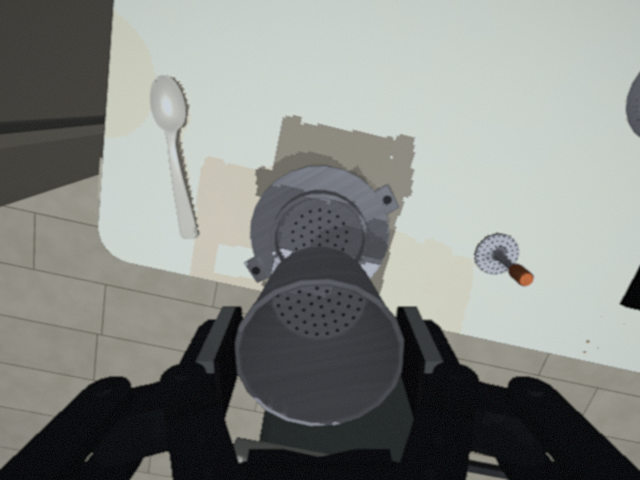

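The cup hangs centred in the grip at (320,350) above the plate's ring (322,232). Lowering.

Request:
{"fn": "step_arm", "kwargs": {"increments": [[[-0.7,0,-12],[0,0,0]],[[0,0,-22],[0,0,0]],[[0,0,-18],[0,0,0]],[[0,0,-10],[0,0,0]],[[0,0,-6],[0,0,0]],[[0,0,-4],[0,0,0]],[[0,0,0],[0,0,0]],[[0,0,0],[0,0,0]]]}}

```text
time: 19.43
eef_pos: [0.4525, 0.1324, 0.1114]
tcp_rot: [0.993, 0.118, 0.0, 0.0]
contact_force: [0.6, 0.1, -0.6]
opening: 0.683
finger_force: 32.6
```

Request:
{"fn": "step_arm", "kwargs": {"increments": [[[0,0,-3],[0,0,0]],[[0,0,-3],[0,0,0]],[[0,0,-2],[0,0,0]],[[0,0,0],[0,0,0]],[[0,0,0],[0,0,0]]]}}

```text
time: 19.85
eef_pos: [0.4518, 0.1325, 0.1028]
tcp_rot: [0.993, 0.118, 0.0, 0.0]
contact_force: [-0.3, 0.3, -0.8]
opening: 0.686
finger_force: 32.6
```

Request:
{"fn": "step_arm", "kwargs": {"increments": [[[0,0,-1.5],[0,0,0]],[[0,0,-1.5],[0,0,0]],[[0,0,0],[0,0,0]],[[0,0,0],[0,0,0]]]}}

```text
time: 20.18
eef_pos: [0.4519, 0.1325, 0.0998]
tcp_rot: [0.993, 0.118, 0.0, 0.0]
contact_force: [-0.2, -0.3, -1.0]
opening: 0.68
finger_force: 32.6
```

Request:
{"fn": "step_arm", "kwargs": {"increments": [[[0,0,-1],[0,0,0]],[[0,0,0],[0,0,0]],[[0,0,0],[0,0,0]]]}}

```text
time: 20.43
eef_pos: [0.4523, 0.1325, 0.0994]
tcp_rot: [0.993, 0.118, 0.0, 0.0]
contact_force: [0.3, 0.5, 3.0]
opening: 0.685
finger_force: 32.8
```

Contact at the expected height; release.

Request:
{"fn": "step_arm", "kwargs": {"increments": [[[0,0,0],[0,0,0]],[[0,0,0],[0,0,0]],[[0,0,0],[0,0,0]],[[0,0,0],[0,0,0]],[[0,0,0],[0,0,0]],[[0,0,0],[0,0,0]]], "fingers": 1}}

```text
time: 20.93
eef_pos: [0.4517, 0.1325, 0.0987]
tcp_rot: [0.993, 0.118, -0.0, -0.0]
contact_force: [-0.5, -0.8, -0.2]
opening: 0.999
finger_force: 0.0
```

Request:
{"fn": "step_arm", "kwargs": {"increments": [[[0,0,10],[0,0,0]],[[0,0,30],[0,0,0]],[[0,0,35],[0,0,0]],[[0,0,35],[0,0,0]],[[0,0,0],[0,0,0]],[[0,0,0],[0,0,0]],[[0,0,0],[0,0,0]]]}}

```text
time: 21.52
eef_pos: [0.4516, 0.1325, 0.209]
tcp_rot: [0.993, 0.118, 0.0, 0.0]
contact_force: [-0.1, -0.0, -0.2]
opening: 0.997
finger_force: 0.0
```

Run:
```python
from h import *
st=readout.get_state(); print(st["time"],st["eef_pos"])
a=cams.read_camera("wrist"); cv2.imwrite("pics/w9.png",a[:,:,::-1])
for z,r in [(.144,.030),(.144,.0275),(.097,.0225),(.094,.0465)]: print(*vote(a,"wrist",(.452,.132),z,r,st,win=.01))
g=cv2.cvtColor(a,cv2.COLOR_RGB2HSV); m=(a[...,0].astype(int)>a[...,2]+50).astype(np.uint8)
n,l,s,c=cv2.connectedComponentsWithStats(m)
for i in range(1,n):
    if s[i,4]>40: print(s[i],c[i],cast("wrist",c[i],.048,st))
for g in [(.445,-.037)]: print(*vote(a,"wrist",g,.004,.02,st,win=.012))
```

```text
21.5167 [0.45164577 0.13249963 0.20903467]
[0.4505 0.131 ] [0.4507 0.1313] 29.7 461
[0.4505 0.1335] [0.4504 0.1333] 28.1 416
[0.4525 0.1335] [0.4525 0.1335] 22.6 375
[0.452 0.132] [0.4523 0.1322] 46.6 340
[  193    36   348   216 22753] [363.86955566 134.0360392 ] [[0.51732903 0.11274092 0.048     ]]
[622  88   5  19  41] [624.09756098  97.36585366] [[ 0.58956212 -0.07265555  0.048     ]]
[174  95   9  16 106] [178.05660377 103.04716981] [[0.50645736 0.25706875 0.048     ]]
[ 115  121   84  140 7944] [153.04317724 195.76925982] [[0.42954349 0.26800711 0.048     ]]
[182 138   7  24  74] [184.36486486 149.33783784] [[0.47289812 0.24785471 0.048     ]]
[500 199  14  15  48] [506.1875     205.20833333] [[ 0.48958227 -0.01703165  0.048     ]]
[ 219  236   46   36 1033] [238.72410455 253.93998064] [[0.39551926 0.19080119 0.048     ]]
[508 244  15  17  61] [515.67213115 250.21311475] [[ 0.45425258 -0.03984171  0.048     ]]
[ 459  258  116   83 5066] [510.88709041 298.78602448] [[ 0.40988673 -0.0533973   0.048     ]]
[506 258  14  13 143] [512.27272727 264.03496503] [[ 0.44158671 -0.04186502  0.048     ]]
[ 0.4445 -0.035 ] [ 0.4444 -0.0349] 19.8 193
```

View pics/w9.png

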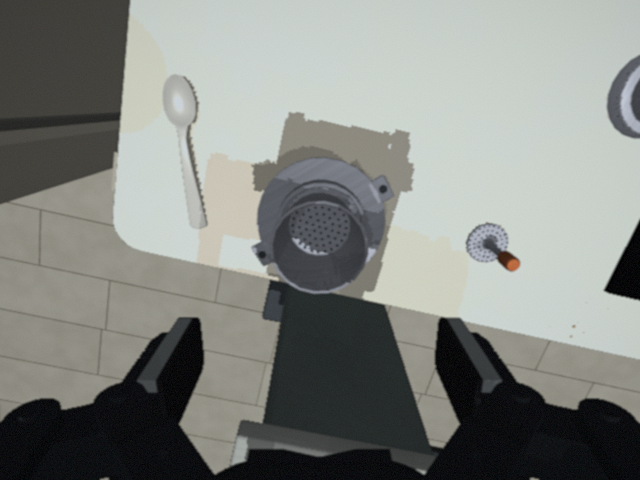

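The cup stands in the ring (rim at (320,250), centres agreeing to 2 mm, top at seated height). The press's knob is at (512,264). Moving to it.

Request:
{"fn": "step_arm", "kwargs": {"increments": [[[0,-20,0],[0,0,0]],[[-2,-38,0],[0,0,0]],[[-2,-38,0],[0,0,0]],[[-2,-38,-8],[0,0,0]],[[-1,-27,-25],[0,0,0]],[[0,-9,-32],[0,0,0]],[[0,0,-15],[0,0,0]],[[0,0,0],[0,0,0]]]}}

```text
time: 22.23
eef_pos: [0.4402, -0.037, 0.1228]
tcp_rot: [0.993, 0.116, -0.006, -0.003]
contact_force: [-1.0, 1.2, -1.2]
opening: 1.001
finger_force: 0.0
```

Request:
{"fn": "step_arm", "kwargs": {"increments": [[[0,0,0],[0,0,0]],[[0,0,0],[0,0,0]],[[0,0,0],[0,0,0]]]}}

```text
time: 22.48
eef_pos: [0.4458, -0.0373, 0.1302]
tcp_rot: [0.993, 0.118, 0.001, 0.0]
contact_force: [0.3, -0.4, 0.4]
opening: 0.998
finger_force: 0.0
```

Run:
```python
from h import *
st=readout.get_state(); print(st["time"],st["eef_pos"])
a=cams.read_camera("wrist"); cv2.imwrite("pics/w10.png",a[:,:,::-1])
print(*vote(a,"wrist",(.4445,-.036),.004,.02,st,win=.012))
h=cv2.cvtColor(a,cv2.COLOR_RGB2HSV); m=((h[...,0]<16)&(h[...,1]>130)&(h[...,2]>60)).astype(np.uint8)
n,l,s,c=cv2.connectedComponentsWithStats(m)
for i in range(1,n):
    if s[i,4]>60: print(s[i],c[i],cast("wrist",c[i],.048,st))
```

```text
22.4833 [ 0.44580832 -0.03732623  0.13018423]
[ 0.445  -0.0365] [ 0.4449 -0.0366] 19.6 234
[310 229  17  25 347] [317.70317003 241.04899135] [[ 0.44350143 -0.03651177  0.048     ]]
[613 355  27  26 505] [627.38217822 368.39009901] [[ 0.40111008 -0.27704982  0.048     ]]
[608 386  32   8 201] [623.82587065 389.30348259] [[ 0.38380784 -0.28301951  0.048     ]]
```

Request:
{"fn": "step_arm", "kwargs": {"increments": [[[-1,0.7,-15],[0,0,0]],[[0,0,-30],[0,0,0]],[[0,0,-30],[0,0,0]],[[0,0,-20],[0,0,0]],[[0,0,-10],[0,0,0]],[[0,0,-4.5],[0,0,0]],[[0,0,0],[0,0,0]],[[0,0,0],[0,0,0]]]}}

```text
time: 23.2
eef_pos: [0.4452, -0.0371, 0.0207]
tcp_rot: [0.993, 0.118, 0.001, 0.001]
contact_force: [0.2, -0.6, 0.1]
opening: 1.001
finger_force: 0.0
```

Request:
{"fn": "step_arm", "kwargs": {"increments": [[[0,0,0],[0,0,0]],[[0,0,0],[0,0,0]],[[0,0,0],[0,0,0]],[[0,0,0],[0,0,0]],[[0,0,0],[0,0,0]],[[0,0,0],[0,0,0]],[[0,0,0],[0,0,0]],[[0,0,0],[0,0,0]]], "fingers": -1}}

```text
time: 23.87
eef_pos: [0.444, -0.0369, 0.0196]
tcp_rot: [0.993, 0.118, 0.0, 0.0]
contact_force: [-0.7, 1.0, 1.9]
opening: 0.133
finger_force: 29.3
```

Request:
{"fn": "step_arm", "kwargs": {"increments": [[[0,0,10],[0,0,0]],[[0,0,30],[0,0,0]],[[0,0,38],[0,0,0]],[[0,0,38],[0,0,0]],[[0,0,38],[0,0,0]],[[0,0,30],[0,0,0]],[[0,20,0],[0,0,0]],[[2,35,0],[0,0,0]]]}}

```text
time: 24.53
eef_pos: [0.4475, 0.0167, 0.2072]
tcp_rot: [0.993, 0.115, 0.003, 0.002]
contact_force: [0.2, 0.6, -0.6]
opening: 0.136
finger_force: 29.3
```

Request:
{"fn": "step_arm", "kwargs": {"increments": [[[2,38,0],[0,0,0]],[[2,38,0],[0,0,0]],[[1,28,0],[0,0,0]],[[0,10,0],[0,0,0]],[[0,0,0],[0,0,0]],[[0,0,0],[0,0,0]],[[0,0,0],[0,0,0]]]}}

```text
time: 25.12
eef_pos: [0.4507, 0.1312, 0.2033]
tcp_rot: [0.993, 0.117, -0.0, 0.0]
contact_force: [0.3, 0.3, -0.1]
opening: 0.129
finger_force: 29.4
```

Run:
```python
from h import *
st=readout.get_state(); p=st["eef_pos"]; print(st["time"],p,st["finger_force"])
a=cams.read_camera("wrist"); cv2.imwrite("pics/w11.png",a[:,:,::-1])
print("disc",*vote(a,"wrist",p,p[2]-.0198+.004,.02,st,win=.012))
print("cup",*vote(a,"wrist",(.452,.132),.144,.03,st,win=.012), *vote(a,"wrist",(.452,.132),.094,.0465,st,win=.012))
```

```text
25.1167 [0.45074474 0.13116957 0.20328381] 29.377630054950714
disc [0.4507 0.1322] [0.4508 0.1323] 19.8 420
cup [0.4505 0.131 ] [0.4505 0.1311] 29.9 444 [0.452 0.132] [0.452  0.1318] 46.7 361
```

View pics/w11.png

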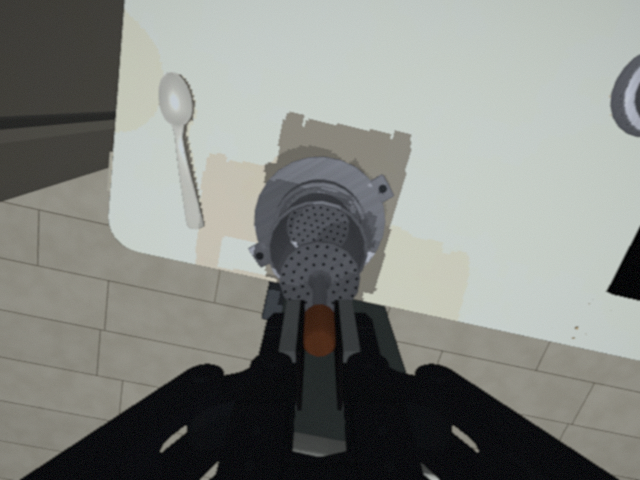

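The press hangs upright: knob (320,330), disc (318,275), centred over the cup to within 1 mm. Lowering.

Request:
{"fn": "step_arm", "kwargs": {"increments": [[[0.3,-0.2,-12],[0,0,0]],[[0,0,-20],[0,0,0]],[[0,0,-18],[0,0,0]],[[0,0,-12],[0,0,0]],[[0,0,-8],[0,0,0]],[[0,0,-6],[0,0,0]],[[0,0,-4],[0,0,0]],[[0,0,0],[0,0,0]]]}}

```text
time: 25.83
eef_pos: [0.451, 0.1318, 0.1228]
tcp_rot: [0.993, 0.117, -0.0, -0.0]
contact_force: [0.1, -0.1, -0.5]
opening: 0.136
finger_force: 29.4
```

Request:
{"fn": "step_arm", "kwargs": {"increments": [[[0,0,-2],[0,0,0]],[[0,0,-1.5],[0,0,0]],[[0,0,0],[0,0,0]],[[0,0,0],[0,0,0]]]}}

```text
time: 26.17
eef_pos: [0.4514, 0.1321, 0.1203]
tcp_rot: [0.993, 0.118, 0.0, 0.0]
contact_force: [0.3, 0.4, -0.4]
opening: 0.134
finger_force: 29.4
```

Request:
{"fn": "step_arm", "kwargs": {"increments": [[[0,0,-1.5],[0,0,0]],[[0,0,-1],[0,0,0]],[[0,0,0],[0,0,0]],[[0,0,0],[0,0,0]]]}}

```text
time: 26.5
eef_pos: [0.4511, 0.132, 0.1173]
tcp_rot: [0.993, 0.118, -0.0, 0.0]
contact_force: [-0.8, -0.3, -1.2]
opening: 0.136
finger_force: 29.4
```

Request:
{"fn": "step_arm", "kwargs": {"increments": [[[0,0,-1],[0,0,0]],[[0,0,0],[0,0,0]],[[0,0,0],[0,0,0]]]}}

```text
time: 26.75
eef_pos: [0.4513, 0.132, 0.1166]
tcp_rot: [0.993, 0.118, 0.0, 0.0]
contact_force: [0.2, -0.0, 0.5]
opening: 0.134
finger_force: 29.6
```

Request:
{"fn": "step_arm", "kwargs": {"increments": [[[0,0,-0.7],[0,0,0]],[[0,0,0],[0,0,0]],[[0,0,0],[0,0,0]]]}}

```text
time: 27.0
eef_pos: [0.4517, 0.132, 0.1165]
tcp_rot: [0.993, 0.118, 0.001, 0.0]
contact_force: [-1.5, -0.5, 6.3]
opening: 0.135
finger_force: 29.9
```

Request:
{"fn": "step_arm", "kwargs": {"increments": [[[0,0,0],[0,0,0]],[[0,0,0],[0,0,0]],[[0,0,0],[0,0,0]],[[0,0,3],[0,0,0]],[[0,0,8],[0,0,0]],[[0,0,12],[0,0,0]]], "fingers": -0.58}}

```text
time: 27.5
eef_pos: [0.4501, 0.1319, 0.138]
tcp_rot: [0.993, 0.118, -0.001, -0.0]
contact_force: [0.0, 1.1, 0.6]
opening: 0.212
finger_force: 0.0
```

Request:
{"fn": "step_arm", "kwargs": {"increments": [[[0,0,20],[0,0,0]],[[0,0,30],[0,0,0]],[[0,0,25],[0,0,0]],[[0,0,0],[0,0,0]],[[0,0,0],[0,0,0]],[[0,0,0],[0,0,0]]], "fingers": 1}}

```text
time: 28.0
eef_pos: [0.4508, 0.132, 0.2134]
tcp_rot: [0.993, 0.118, -0.0, -0.0]
contact_force: [-0.3, -0.1, 0.5]
opening: 0.999
finger_force: 0.0
```

Run:
```python
from h import *
st=readout.get_state(); p=st["eef_pos"]; print(st["time"],p)
a=cams.read_camera("wrist"); cv2.imwrite("pics/w12.png",a[:,:,::-1])
c=(.4512,.132)
print("disc",*vote(a,"wrist",c,.101,.02,st,win=.008)); print("cup",*vote(a,"wrist",c,.144,.03,st,win=.008)); print("plate",*vote(a,"wrist",c,.094,.0465,st,win=.008))
h=cv2.cvtColor(a,cv2.COLOR_RGB2HSV); m=((h[...,0]<16)&(h[...,1]>130)&(h[...,2]>60)).astype(np.uint8)
n,l,s,k=cv2.connectedComponentsWithStats(m)
for i in range(1,n):
    if s[i,4]>60 and s[i,1]>150 : print(s[i],k[i],cast("wrist",k[i],.147,st))
```

```text
28.0 [0.45077179 0.13199301 0.21336947]
disc [0.4512 0.131 ] [0.4509 0.131 ] 19.9 286
cup [0.4507 0.131 ] [0.4509 0.1312] 29.8 455
plate [0.4517 0.132 ] [0.4519 0.132 ] 46.7 353
[310 232  19  27 407] [318.72972973 245.47665848] [[0.45092478 0.13280961 0.147     ]]
```

All upright and centred (disc, knob, cup agree to 1–2 mm). Now the lid.

Request:
{"fn": "step_arm", "kwargs": {"increments": [[[12,-20,0],[0,0,0]],[[20,-34,0],[0,0,0]],[[20,-35,0],[0,0,0]],[[20,-35,0],[0,0,0]],[[20,-35,0],[0,0,0]],[[20,-34,0],[0,0,0]],[[20,-34,0],[0,0,0]],[[15,-25,-10],[0,0,0]]]}}

```text
time: 28.72
eef_pos: [0.5995, -0.1232, 0.2037]
tcp_rot: [0.993, 0.117, 0.001, 0.001]
contact_force: [1.9, 0.4, 1.1]
opening: 1.0
finger_force: 0.0
```

Request:
{"fn": "step_arm", "kwargs": {"increments": [[[5,-7,-25],[0,0,0]],[[0,0,-30],[0,0,0]],[[0,0,-15],[0,0,0]],[[0,0,0],[0,0,0]],[[0,0,0],[0,0,0]],[[0,0,0],[0,0,0]]]}}

```text
time: 29.22
eef_pos: [0.6035, -0.127, 0.1342]
tcp_rot: [0.993, 0.118, 0.0, 0.0]
contact_force: [0.4, -0.2, 1.0]
opening: 1.006
finger_force: 0.0
```

Run:
```python
from h import *
st=readout.get_state(); p=st["eef_pos"]; print(st["time"],p)
a=cams.read_camera("wrist"); c=(.604,-.1275)
print("mouth",*vote(a,"wrist",c,0,.037,st,win=.01))
m=(a.max(-1)<45).astype(np.uint8); n,l,s,k=cv2.connectedComponentsWithStats(m)
for i in range(1,n):
    if 200<s[i,4]<5000: print(s[i],k[i],cast("wrist",k[i],.044,st))
```

```text
29.2167 [ 0.60347095 -0.1269959   0.1341939 ]
mouth [ 0.6045 -0.1255] [ 0.6044 -0.1256] 37.0 407
[307 218  25  27 523] [318.49713193 230.95602294] [[ 0.60534201 -0.12562451  0.044     ]]
```

Request:
{"fn": "step_arm", "kwargs": {"increments": [[[1.5,1.3,-15],[0,0,0]],[[0,0,-32],[0,0,0]],[[0,0,-32],[0,0,0]],[[0,0,-25],[0,0,0]],[[0,0,-13],[0,0,0]],[[0,0,-8],[0,0,0]],[[0,0,0],[0,0,0]],[[0,0,0],[0,0,0]]]}}

```text
time: 29.93
eef_pos: [0.6059, -0.1261, 0.0103]
tcp_rot: [0.993, 0.118, 0.001, 0.001]
contact_force: [0.5, 0.3, 0.7]
opening: 1.0
finger_force: 0.0
```

Request:
{"fn": "step_arm", "kwargs": {"increments": [[[0,0,0],[0,0,0]],[[0,0,0],[0,0,0]],[[0,0,0],[0,0,0]],[[0,0,0],[0,0,0]],[[0,0,0],[0,0,0]],[[0,0,0],[0,0,0]],[[0,0,0],[0,0,0]],[[0,0,0],[0,0,0]]], "fingers": -1}}

```text
time: 30.6
eef_pos: [0.6048, -0.1258, 0.0091]
tcp_rot: [0.993, 0.118, 0.0, 0.0]
contact_force: [-0.8, 0.6, 3.0]
opening: 0.196
finger_force: 29.2
```

Request:
{"fn": "step_arm", "kwargs": {"increments": [[[0,0,10],[0,0,0]],[[0,0,25],[0,0,0]],[[0,0,35],[0,0,0]],[[0,0,35],[0,0,0]],[[0,0,35],[0,0,0]],[[0,0,35],[0,0,0]],[[0,0,30],[0,0,0]],[[-10,17,0],[0,0,0]]]}}

```text
time: 31.27
eef_pos: [0.5993, -0.1121, 0.2232]
tcp_rot: [0.993, 0.117, 0.007, 0.004]
contact_force: [1.3, -0.9, 0.4]
opening: 0.194
finger_force: 29.4
```

Request:
{"fn": "step_arm", "kwargs": {"increments": [[[-20,34,0],[0,0,0]],[[-20,34,0],[0,0,0]],[[-20,34,0],[0,0,0]],[[-20,34,0],[0,0,0]],[[-20,34,0],[0,0,0]],[[-20,33,0],[0,0,0]],[[-16,26,0],[0,0,0]],[[-7.8,11.6,0],[0,0,0]]]}}

```text
time: 31.93
eef_pos: [0.4483, 0.1346, 0.2137]
tcp_rot: [0.993, 0.119, -0.0, -0.001]
contact_force: [1.0, -0.8, -0.1]
opening: 0.193
finger_force: 29.4
```

Request:
{"fn": "step_arm", "kwargs": {"increments": [[[0,0,0],[0,0,0]],[[0,0,0],[0,0,0]],[[0,0,0],[0,0,0]],[[0,0,0],[0,0,0]]]}}

```text
time: 32.27
eef_pos: [0.4514, 0.1311, 0.2137]
tcp_rot: [0.993, 0.117, 0.0, 0.0]
contact_force: [-0.6, 0.7, -1.3]
opening: 0.195
finger_force: 29.5
```

Run:
```python
from h import *
st=readout.get_state(); p=st["eef_pos"]; print(st["time"],p,st["finger_force"])
a=cams.read_camera("wrist"); cv2.imwrite("pics/w13.png",a[:,:,::-1])
print("lid",*vote(a,"wrist",p,p[2]-.0091,.037,st,win=.012))
c=(.451,.132)
print("cup",*vote(a,"wrist",c,.144,.03,st,win=.008)); print("plate",*vote(a,"wrist",c,.094,.0465,st,win=.008))
```

```text
32.2667 [0.45136562 0.13107661 0.21372317] 29.45560187101364
lid [0.4509 0.1316] [0.4509 0.1316] 37.5 430
cup [0.457  0.1285] [0.4577 0.1285] 29.5 257
plate [0.4535 0.1315] [0.4533 0.1314] 46.6 209
```

View pics/w13.png

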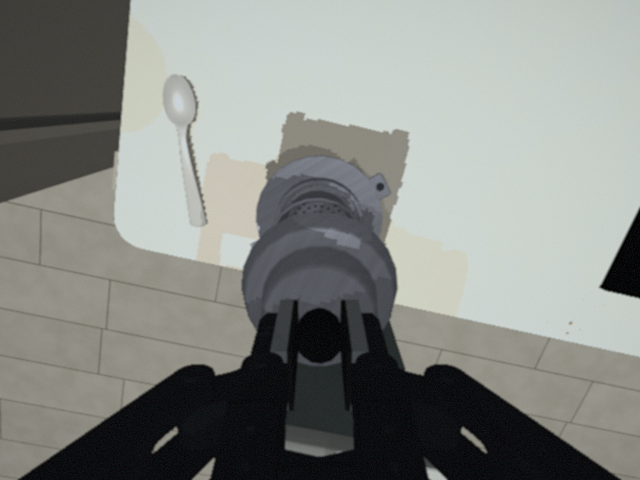

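The lid is held level: knob (320,335), mouth centred at (320,285), world (0.451, 0.1316), which is right over the cup. Lowering.

Request:
{"fn": "step_arm", "kwargs": {"increments": [[[0,0,-10],[0,0,0]],[[0,0,-15],[0,0,0]],[[0,0,-15],[0,0,0]],[[0,0,-10],[0,0,0]],[[0,0,-7],[0,0,0]],[[0,0,-4],[0,0,0]],[[0,0,-3],[0,0,0]],[[0,0,0],[0,0,0]]]}}

```text
time: 32.98
eef_pos: [0.4508, 0.1318, 0.1493]
tcp_rot: [0.993, 0.118, -0.0, -0.0]
contact_force: [-0.3, 0.3, -1.0]
opening: 0.192
finger_force: 29.5
```

Request:
{"fn": "step_arm", "kwargs": {"increments": [[[0,0,-1.5],[0,0,0]],[[0,0,-1],[0,0,0]],[[0,0,0],[0,0,0]],[[0,0,0],[0,0,0]]]}}

```text
time: 33.32
eef_pos: [0.451, 0.132, 0.1475]
tcp_rot: [0.993, 0.118, 0.0, 0.0]
contact_force: [0.3, -0.1, -0.9]
opening: 0.192
finger_force: 29.5
```

Request:
{"fn": "step_arm", "kwargs": {"increments": [[[0,0,-1.5],[0,0,0]],[[0,0,-1.5],[0,0,0]],[[0,0,0],[0,0,0]],[[0,0,0],[0,0,0]]]}}

```text
time: 33.65
eef_pos: [0.4507, 0.1319, 0.1439]
tcp_rot: [0.993, 0.118, -0.0, -0.0]
contact_force: [0.4, 0.4, -0.6]
opening: 0.191
finger_force: 29.5
```

Request:
{"fn": "step_arm", "kwargs": {"increments": [[[0,0,-1],[0,0,0]],[[0,0,0],[0,0,0]],[[0,0,0],[0,0,0]]]}}

```text
time: 33.9
eef_pos: [0.4508, 0.1319, 0.1431]
tcp_rot: [0.993, 0.118, 0.0, -0.0]
contact_force: [-0.4, -0.9, 0.2]
opening: 0.194
finger_force: 29.5
```

Request:
{"fn": "step_arm", "kwargs": {"increments": [[[0,0,-1],[0,0,0]],[[0,0,0],[0,0,0]],[[0,0,0],[0,0,0]]]}}

```text
time: 34.15
eef_pos: [0.4513, 0.1319, 0.1429]
tcp_rot: [0.993, 0.118, 0.0, 0.0]
contact_force: [-0.8, 0.2, 3.6]
opening: 0.193
finger_force: 29.8
```

Seated. Release and retreat.

Request:
{"fn": "step_arm", "kwargs": {"increments": [[[0,0,0],[0,0,0]],[[0,0,0],[0,0,0]],[[0,0,0],[0,0,0]],[[0,0,0],[0,0,0]],[[0,0,0],[0,0,0]],[[0,0,0],[0,0,0]],[[0,0,3],[0,0,0]],[[0,0,15],[0,0,0]]], "fingers": 0.5}}

```text
time: 34.82
eef_pos: [0.4488, 0.1317, 0.1578]
tcp_rot: [0.993, 0.118, -0.003, -0.0]
contact_force: [-0.2, -0.3, 0.1]
opening: 0.752
finger_force: 0.0
```

Request:
{"fn": "step_arm", "kwargs": {"increments": [[[0,0,25],[0,0,0]],[[0,0,30],[0,0,0]],[[0,0,20],[0,0,0]],[[0,0,0],[0,0,0]],[[0,0,0],[0,0,0]],[[0,0,0],[0,0,0]]]}}

```text
time: 35.32
eef_pos: [0.4502, 0.1318, 0.234]
tcp_rot: [0.993, 0.118, -0.001, -0.0]
contact_force: [0.6, -0.4, 0.4]
opening: 0.75
finger_force: 0.0
```

Run:
```python
from h import *
st=readout.get_state(); p=st["eef_pos"]; print(st["time"],p,st["contact_force"],st["finger_force"])
a=cams.read_camera("wrist"); cv2.imwrite("pics/w14.png",a[:,:,::-1])
c=(.451,.132)
for z in (.130,.134,.138): print("lid",z,*vote(a,"wrist",c,z,.037,st,win=.01))
print("plate",*vote(a,"wrist",c,.094,.0465,st,win=.008))
m=(a.max(-1)<45).astype(np.uint8); n,l,s,k=cv2.connectedComponentsWithStats(m)
for i in range(1,n):
    if 200<s[i,4]<5000: print(s[i],k[i],cast("wrist",k[i],.178,st))
```

```text
35.3167 [0.45020405 0.13184999 0.23403144] [ 0.62247324 -0.44272731  0.41378097] 0.0
lid 0.13 [0.4505 0.132 ] [0.4508 0.1321] 37.3 477
lid 0.134 [0.4515 0.1325] [0.4517 0.1327] 37.1 494
lid 0.138 [0.4515 0.133 ] [0.4521 0.1332] 37.0 464
plate [0.4525 0.131 ] [0.4527 0.1312] 46.4 359
[  0 112 130  16 695] [ 55.25323741 119.09496403] [[0.49026339 0.28466805 0.178     ]]
[ 590  178   50  113 2882] [622.70714781 248.50208189] [[ 0.49327903 -0.03910727  0.178     ]]
[305 234  29  32 727] [318.9738652  249.80742779] [[0.45129907 0.13274589 0.178     ]]
[ 267  270   26  138 1047] [279.06876791 332.07163324] [[0.3920213  0.14429007 0.178     ]]
[ 297  327   72   62 1096] [335.35492701 353.47262774] [[0.38505841 0.10614122 0.178     ]]
```

The lid mouth and knob both fit at (0.4515, 0.1326), level and at the seated height, and everything is released. Handing in.

```bash
python3 -c "
from plant import sign_off
print(sign_off())"
```

```text
the job is handed in; nothing more can be done
None
```

The coffee maker is assembled on the glass: plate, cup, press and lid all measured centred within about 2 mm, level, at seated height and released, at about 35 s on the robot's clock; the job is handed in, but the hand-in returned no verdict.

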